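# Seat the brass lens barrel in the sprung V-cradle

### The arm

A 6-joint arm with a two-finger parallel gripper is mounted at the origin on the work surface. World frame = base frame: x ahead of the robot, y to its left, z up, the work surface at z = 0. Lengths are in mm, angles in rad, forces in N, time in s.
With the tool pointing down it reaches from about 275 to 750 mm from the base axis. Payload 10.2 kg.
Tool frame: the origin (TCP) lies at the very end of the fingers, on their centre line; the grasp point (between the pads) lies 19 mm behind it; z points along the fingers, y is the line along which they close (so a half turn about z gives the same grasp; the last joint's range is limited). The gripper opens to 85 mm and grips with 20 to 120 N. Pads are 22 mm wide; open, the fingers measure 114 mm over their backs; the gripper's body (76 mm by 85 mm) begins 54 mm behind the grasp point. The pads swing forward as they close: fully open they stand 13 mm farther back than shut.
Start: joints at [0.936, 0.313, 1.498, -0, 1.331, -0.223], TCP at [210.149, 481.112, 231.294] pointing down, gripper open.
Joint ranges: [-2.94, 2.94], [-0.97, 2.17], [0.19, 2.56], [-1.23, 4.37], [0.02, 3.11], [-2.88, 2.88]. Speed limits (rad/s): [2.39, 2.39, 3.01, 3.14, 3.14, 3.14].

### API

Orientations are given as a unit quaternion [w, x, y, z].
In Python, from rig import ctrl gives the robot as it stands.
- The arm moves only by the tool step_arm, never from a script. Its argument "increments" is a list of rows, each a list of 3 entries, a list of its own where there are three numbers: the shift along the tool's x, y, z in cm, then the turn, a rotation vector about the tool's x, y, z in degrees, then the opening in per cent of the stroke, from 0 (shut) to 100 (fully open). A call has 1 to 8 rows; each row is the pose to reach, as a shift and turn from the pose commanded when the call began, along the tool's axes at that moment; what a row does not reach only later rows make up. A row lasts 1/8 s, in which the tool goes at most 62.5 mm and 10.7 degrees, less where a joint would pass 70% of its speed; a pose out of reach is approached as far as the arm can. A call with a gripper value outside its range is refused whole. The fingers move at their own pace and stop on an object; "squeeze" is the grip in N (left out, the last holds). Time passes only in rows, so rows that repeat a pose let the fingers close. It gives the time, the measured TCP pose, the force, the opening and the grip force at its end, in the units of the state.
- ctrl.sense(): the state, without advancing time (a new reading comes with each control period).
- ctrl.capture(name): name is "scene" or "top" or "wrist"; returns a dict with "img" (384x512x3 uint8, red, green, blue), "fx", "fy", "cx", "cy" (pixels), "extrinsics" (4x4, takes a point from camera to world coordinates). Camera axes: x right, y down, z forward; pixel columns grow to the right and rows downward; lengths in mm; the calibration is good to about 2 mm. The wrist camera is an equidistant fisheye: a pixel r from the principal point sees the ray r / f radians off the axis. A picture is of the moment at which its call begins. There is no depth.
- ctrl.finish_job(): hands the job in; it is judged then, once.
The state is a dict: "time_s": time; "joints": joint angles; "dq": joint speeds; "tau": joint torques, N m; "eef_pos": TCP position; "ee_rot": TCP orientation; "force": force on the tool from outside, world axes, zero at the start; "wrist_torque": the same for the moment, N m; "grip_width": opening from 0.0 (shut) to 1.0 (fully open); "grip_force": force on a finger pad.
Only numpy, scipy, OpenCV 4.12 (cv2) and the standard library are available. Lean on these libraries where they do the work, as an engineer would, in place of code of your own. Each camera call takes 0.05 s, during which the arm holds its last target. There are 200 camera calls.

### The job

Pick the brass lens barrel off the wooden rack and set it gently along the groove of the V-cradle on the blue stand, centred, so that it settles onto both sloping sides of both V-plates. Then press the seated barrel gently straight down with the gripper until the sprung cradle has sunk about half of its 12 mm travel, and finish while still holding it pressed there, evenly on both sides. Leave the black barrel and everything else on the bench where it is.

Things in the scene. Friction and masses are not known exactly. Their poses are not given: they have to be found in the camera images.
- barrel_center (a point): Centre of the brass lens barrel (loose; a smooth solid cylinder 30 mm in diameter and 104 mm long, 0.11 to 0.18 kg, brass with black bands, glass at both ends). Its x axis is the barrel's long axis. It starts lying level in one of the two stations of the wooden rack, its centre 40 mm above the bench.
- spare_center (a point): Centre of the black spare lens barrel with steel bands: same size, 0.14 kg, lying in the other station of the rack. To be left alone. Its x axis is its long axis.
- rack: Fixed wooden rack, base 116 x 190 x 8 mm, with stations 45 mm either side of its centre along y; barrels lie along its x axis. Each has two 10 mm thick notched saddles 42 mm either side of the middle, so the barrel's middle 74 mm hang free, axis 32 mm above the base's top. Origin: centre of the underside, on the bench.
- stand: Fixed blue steel stand that carries the V-cradle: base 130 (x) x 84 (y) x 16 mm. Origin: centre of the underside, on the bench. The groove of the cradle runs along its x axis.
- seat (a point): Where the barrel's centre lies when fully seated and centred: 94 mm above the bench with the cradle up; sinks with it. x axis along the groove, z up. Two 90 degree V-plates, each 12 mm thick, 37 mm either side of here along x (62 mm free between them for fingers), 56 mm wide in y, upper edges about 2 mm below this point; the cradle's floor is 46 mm below it.
- cradle (a joint): How far the sprung cradle has sunk, in m: 0 up, 0.012 fully down. Spring 1000 N/m, preloaded: it does not move under the barrel's weight alone, starts to sink at a push of about 2 N and takes about 8 N at half travel (0.006). It has no sideways play: a barrel gripped firmly half a millimetre off centre rides on one side only, while a barrel let go settles on both by itself and can be pressed from above with closed fingertips.
- jar: Bystander: clear jar with white lid, 60 mm diameter, 110 mm high. Origin: centre of its underside.
- pot: Bystander: white ceramic pot, 68 mm diameter, 50 mm high. Origin: centre of its underside.
- dish: Bystander: steel dish, 90 mm diameter, 35 mm high. Origin: centre of its underside.
- driver: Bystander: screwdriver lying on the bench, red handle, about 200 mm long along its x axis.
- brush: Bystander: bench brush lying on the bench, about 200 mm long along its x axis.
- caliper: Bystander: steel dial caliper, 130 mm long along its x axis, lying flat.
There are look-alikes about, which are no part of the job. Of the things that look like the part that bears barrel_center, the larger one is meant. There is more than one size of the stand; the one meant has the size given above.

How it is judged (in metres and radians):
On the way, in this order (a step that is already met when the one before it is completed fails the run):
1. the brass barrel is gripped and lifted clear of the rack, 30 mm or more above its station (contact force between the fingers and barrel above 2 N and height (world z) of barrel_center above 0.07 m and contact force between barrel and rack below 0.01 N), for 0.1 s.
2. the barrel lies in the V-cradle, centred, level and touching both sloping sides (x of barrel_center in the frame of seat between -0.012 and 0.012 m and y of barrel_center in the frame of seat between -0.004 and 0.004 m and z of barrel_center in the frame of seat between -0.004 and 0.004 m and angle between the x axis of barrel_center and the x axis of seat, either way round below 0.06 rad and contact force between barrel and cradle_c0 above 0.05 N and contact force between barrel and cradle_c1 above 0.05 N and contact force between barrel and cradle_c2 above 0.05 N and contact force between barrel and cradle_c3 above 0.05 N), for 0.2 s.
At the end, for the whole second after the job is handed in: Brass barrel in the V-cradle, its centre within 12 mm along the groove, 4 mm across and in height of the seat, aligned within 0.06 rad, pressing with over 0.8 N on both sloping sides of each V-plate, held by the fingers (over 2 N) and still, the cradle held 3 to 9.5 mm down (x of barrel_center in the frame of seat between -0.012 and 0.012 m and y of barrel_center in the frame of seat between -0.004 and 0.004 m and z of barrel_center in the frame of seat between -0.004 and 0.004 m and angle between the x axis of barrel_center and the x axis of seat, either way round below 0.06 rad and contact force between barrel and cradle_c0 above 0.8 N and contact force between barrel and cradle_c1 above 0.8 N and contact force between barrel and cradle_c2 above 0.8 N and contact force between barrel and cradle_c3 above 0.8 N and contact force between the fingers and barrel above 2 N and value of joint cradle between 0.003 and 0.0095 m and linear speed of barrel below 0.02 m/s); the arm keeps its last pose, push and grip.
It fails at once if the black barrel is moved more than 20 mm (distance of spare_center from where it was at the start of the episode above 0.02 m).
It fails at once if a bystander is moved more than 20 mm (distance of any of jar, pot, dish, driver, brush, caliper from where it was at the start of the episode above 0.02 m).
It fails at once if the barrel is rammed into the cradle: more than 25 N on one of the four V-faces (contact force between barrel and cradle_c0 above 25 N or contact force between barrel and cradle_c1 above 25 N or contact force between barrel and cradle_c2 above 25 N or contact force between barrel and cradle_c3 above 25 N).
It fails at once if the brass barrel is dropped on the bench (height (world z) of barrel_center below 0.03 m).
It also fails if it takes over 45 s, if anything falls off the work surface, if the arm or the gripper's body presses on something with over 40 N, if the wrist force passes 120 N, or if a joint passes its speed limit or range.

## Working session

There is one attempt and no reset: what is moved stays moved. The work goes in short steps, Python scripts to look and compute and a tool call to move; the robot and the scene stay as the last step left them, time stands still between calls to the robot, and variables do not carry over. Pictures are saved under pics/ and viewed, at most 12 in all, crops included, and the job is handed in when it is done.

Besides the shell and the picture viewer there is one more tool, called after "Call:" by a JSON object that holds its "method" and its "body". step_arm: Moves the arm, as the interface text tells. Its arguments: {"type":"object","properties":{"increments":{"type":"array"},"squeeze":{"type":"number"}},"required":["increments"]}

```bash
mkdir -p pics; python3 - <<'E'
from rig import ctrl
import cv2,pickle,numpy as np
d={}
for n in("scene","top","wrist"):
    c=ctrl.capture(n);d[n]=c;cv2.imwrite(f"pics/{n}0.png",c["img"][:,:,::-1])
    print(n,c["fx"],c["cx"],c["cy"],np.round(c["extrinsics"],3).tolist())
pickle.dump(d,open("cap0.pkl","wb"))
a=cv2.resize(d["top"]["img"],(800,600),interpolation=cv2.INTER_CUBIC)
cv2.imwrite("pics/top0b.png",a[:,:,::-1])
a=cv2.resize(d["scene"]["img"],(800,600),interpolation=cv2.INTER_CUBIC)
cv2.imwrite("pics/scene0b.png",a[:,:,::-1])
print(ctrl.sense())
E
```

```text
scene 405.8868941949398 254.42472091006766 196.21648175322724 [[0.821, 0.308, -0.48, 1166.771], [0.57, -0.462, 0.68, -927.895], [-0.012, -0.832, -0.555, 860.195], [0.0, 0.0, 0.0, 1.0]]
top 381.761098233638 260.8315626698119 190.24776949066288 [[0.022, -0.987, 0.159, 357.841], [-1.0, -0.025, -0.018, 2.885], [0.022, -0.159, -0.987, 1120.529], [0.0, 0.0, 0.0, 1.0]]
wrist 297.3186396354542 256.5276999221582 197.54521209232604 [[0.401, 0.879, 0.259, 144.43], [0.916, -0.384, -0.114, 510.583], [-0.0, 0.283, -0.959, 373.732], [0.0, 0.0, 0.0, 1.0]]
{'time_s': 0.15, 'joints': array([ 9.35550128e-01,  3.13316756e-01,  1.49823576e+00, -2.27469451e-05,
        1.33100004e+00, -2.23405584e-01]), 'dq': array([-0.00283418, -0.00254463, -0.00436577, -0.00012971, -0.00038031,
       -0.00084309]), 'tau': array([ 2.57318949e-03, -4.12362134e+01, -2.59801573e+01, -8.16081615e-05,
        3.14775083e-03,  1.99814446e-05]), 'eef_pos': array([210.06179808, 480.94062919, 230.87904547]), 'ee_rot': array([-1.89739252e-04,  2.04465438e-01,  9.78873666e-01, -4.40992161e-04]), 'force': array([-0.04329058,  0.16644996, -0.34550609]), 'wrist_torque': array([ 0.00048746,  0.02928085, -0.04710072]), 'grip_force': 0.0, 'grip_width': 1.00394762844388}
```

View pics/top0b.png

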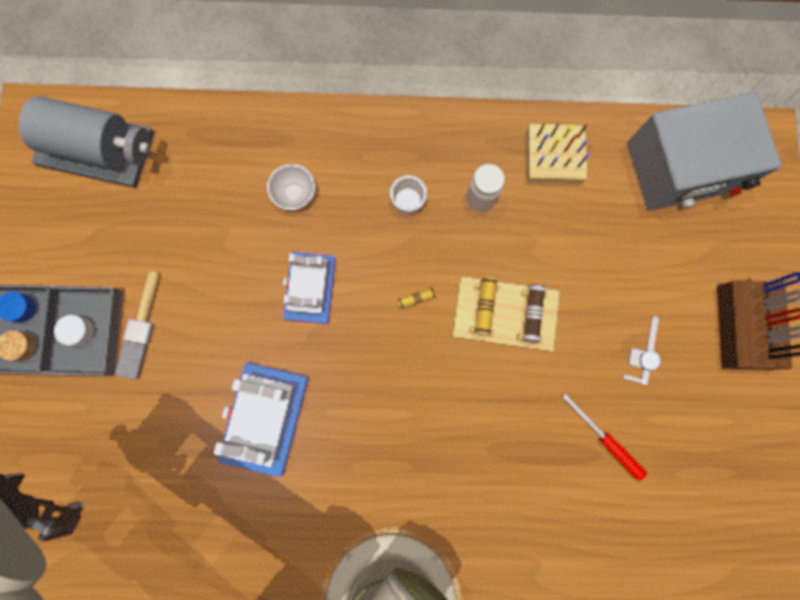

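View pics/scene0b.png

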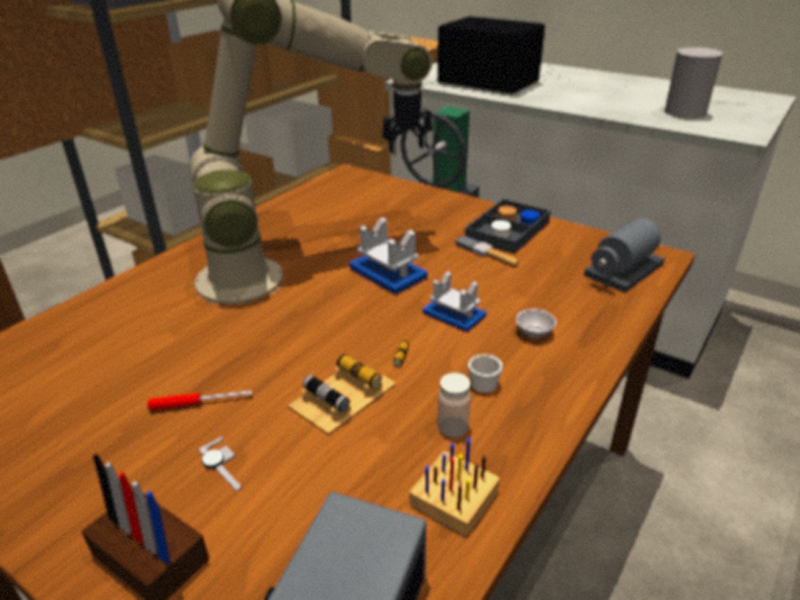

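Top view (800-px scale): a large brass barrel lies at (486,306) in the rack with the black one at (535,314). A small loose brass look-alike is at (417,298). There are two blue stands, at (309,288) and (262,420). At about 0.53 px/mm, the stand at (309,288) measures roughly 47x69 px, or 88x130 mm, which fits. The other is about 190 mm long, so it is too big. I'll confirm this by measuring and with a crop.

```bash
cat > h.py <<'E'
import numpy as np,cv2
def rays(c,px,fish=False):
    px=np.atleast_2d(np.array(px,float)); u=(px[:,0]-c["cx"])/c["fx"]; v=(px[:,1]-c["cy"])/c["fy"]
    if fish:
        r=np.hypot(u,v)+1e-12; d=np.c_[u/r*np.sin(r),v/r*np.sin(r),np.cos(r)]
    else: d=np.c_[u,v,np.ones(len(u))]
    E=c["extrinsics"]; return E[:3,3],d@E[:3,:3].T
def plane(c,px,z,fish=False):
    o,d=rays(c,px,fish); return (o+d*((z-o[2])/d[:,2])[:,None])[:,:2]
def proj(c,P,fish=False):
    E=c["extrinsics"]; p=(np.atleast_2d(P)-E[:3,3])@E[:3,:3]
    if fish:
        h=np.hypot(p[:,0],p[:,1]); t=np.arctan2(h,p[:,2]); q=p[:,:2]/h[:,None]*t[:,None]
    else: q=p[:,:2]/p[:,2:]
    return q*[c["fx"],c["fy"]]+[c["cx"],c["cy"]]
def mask(img,lo,hi):
    return cv2.inRange(cv2.cvtColor(img,cv2.COLOR_RGB2HSV),lo,hi)
def rectxy(c,cnt,z,fish=False):
    p=plane(c,cnt.reshape(-1,2),z,fish).astype(np.float32); r=cv2.minAreaRect(p); b=cv2.boxPoints(r)
    e=[b[1]-b[0],b[2]-b[1]]; e.sort(key=lambda v:-np.linalg.norm(v))
    return np.round(r[0],1),np.round([np.linalg.norm(v) for v in e],1),round(float(np.degrees(np.arctan2(e[0][1],e[0][0])))%180,2)
E
python3 - <<'E'
from h import *
import pickle
c=pickle.load(open("cap0.pkl","rb"))["top"]
for name,lo,hi,z in(("blue",(105,130,60),(125,255,255),16),("brass",(20,130,60),(32,255,255),40)):
    m=cv2.morphologyEx(mask(c["img"],lo,hi),cv2.MORPH_CLOSE,np.ones((5,5)))
    for k in cv2.findContours(m,0,2)[0]:
        if cv2.contourArea(k)>60: print(name,k.reshape(-1,2).mean(0).round(),rectxy(c,k,z))
a=c["img"][145:315,120:370]; cv2.imwrite("pics/crop1.png",cv2.resize(a,None,fx=3.2,fy=3.2,interpolation=cv2.INTER_CUBIC)[:,:,::-1])
E
```

```text
blue [176. 288.] (array([257. , 206.1]), array([132.7,  63.9], dtype=float32), 137.58)
blue [ 14. 196.] (array([501. , 703.4]), array([65.2, 52.4], dtype=float32), 91.45)
brass [266. 190.] (array([531.3, -30.8]), array([64.7, 17.4], dtype=float32), 110.08)
brass [311. 195.] (array([ 521.7, -160.3]), array([102.5,  29.3], dtype=float32), 172.49)
```

View pics/crop1.png

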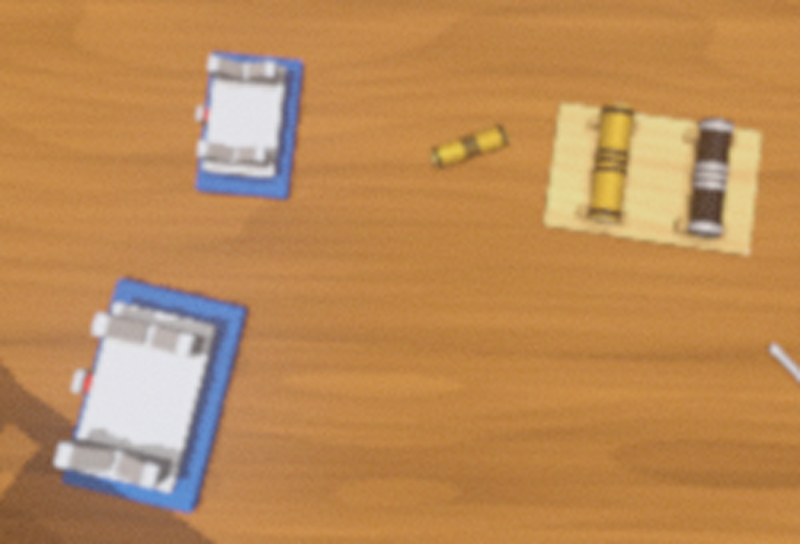

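Brass candidates: the barrel at crop (610,163) measures 102x29 mm and is the larger, so it is the one meant. The loose one at (470,146) is 65x17 mm and is a look-alike. Stands: I'll check the corners of the one at (248,125) against the one at (155,395), and work out the first move.

```bash
python3 - <<'E'
from h import *
import pickle
from scipy.spatial.transform import Rotation as R
c=pickle.load(open("cap0.pkl","rb"))["top"]
for k in([(213,52),(302,58),(289,198),(196,190)],[(123,279),(247,308),(194,511),(64,485)]):
    p=plane(c,np.array(k)/3.2+[120,145],16); print(p.round(1).tolist(),[round(np.linalg.norm(p[i]-p[i-1])) for i in range(4)],p.mean(0), np.degrees(np.arctan2(*(p[1:3].mean(0)*0+p[1]-p[2]+p[0]-p[3])[::-1])))
from rig import ctrl
s=ctrl.sense();Rt=R.from_quat(s["ee_rot"],scalar_first=True)
print(Rt.as_matrix().round(3))
print("to barrel hover z200 (cm,tool)",Rt.inv().apply(np.array([521.7,-160.3,200])-s["eef_pos"])/10)
E
```

```text
[[617.0, 204.1], [613.6, 122.0], [483.3, 128.4], [488.5, 212.8]] [129, 82, 130, 85] [550.592834   166.81346053] -3.3302982652892124
[[406.8, 273.4], [383.6, 161.6], [207.6, 199.1], [227.3, 313.1]] [184, 114, 180, 116] [306.31845016 236.8127839 ] -12.253543136861259
[[-0.916  0.4   -0.001]
 [ 0.4    0.916 -0.001]
 [ 0.    -0.001 -1.   ]]
to barrel hover z200 (cm,tool) [-54.22707026 -46.28496426   3.12109321]
```

The corners give 130x84 mm for the stand at crop (248,125), which is the right one, centred near (551,167) at about -3.3°. The other is 182x115 mm. I'll move the wrist camera over the stand on the way to the rack.

Call:
{"method": "step_arm", "body": {"increments": [[[-6, -1.6, 0], [0, 0, -3], 100], [[-12, -3.1, 0], [0, 0, -6], 100], [[-18, -4.7, 0], [0, 0, -9], 100], [[-24, -6.2, 0], [0, 0, -12], 100], [[-30, -7.8, 0], [0, 0, -15], 100], [[-36, -9.4, 0], [0, 0, -17], 100], [[-42, -11, 0], [0, 0, -19], 100], [[-46, -12, 0], [0, 0, -20], 100]]}}

```text
time_s: 1.15
eef_pos: [585.3, 184.9, 230.7]
ee_rot: [-0.0, 0.032, 0.999, -0.0]
force: [0.5, 0.3, 0.5]
grip_width: 1.002
grip_force: 0.0
```

Call:
{"method": "step_arm", "body": {"increments": [[[-2, 0, 0], [0, 0, 0], 100], [[-3, 0.1, 0], [0, 0, 0], 100], [[-3, 0.1, 0], [0, 0, 0], 100], [[-3, 0.1, 0], [0, 0, 0], 100]]}}

```text
time_s: 1.65
eef_pos: [613.2, 186.3, 231.2]
ee_rot: [-0.0, 0.031, 1.0, -0.0]
force: [0.6, -0.4, -0.0]
grip_width: 1.0
grip_force: 0.0
```

```bash
cat > snap.py <<'E'
import sys,pickle,cv2
from rig import ctrl
c=ctrl.capture("wrist");s=ctrl.sense();n=sys.argv[1]
pickle.dump((c,s),open(n+".pkl","wb"))
cv2.imwrite(f"pics/{n}.png",cv2.resize(c["img"],(800,600),interpolation=cv2.INTER_CUBIC)[:,:,::-1])
print(s["time_s"],s["eef_pos"].round(1),s["ee_rot"].round(4),c["extrinsics"][:3,3].round(1),s["joints"].round(2),s["force"].round(2),s["grip_width"],s["grip_force"])
E
python3 snap.py w1
```

```text
1.7 [613.2 186.3 231.4] [-1.000e-04  3.120e-02  9.995e-01 -0.000e+00] [541.7 191.4 374.1] [ 0.11  0.58  1.1  -0.    1.46 -1.4 ] [-0.23  0.57 -0.14] 1.004685355262187 0.0
```

View pics/w1.png

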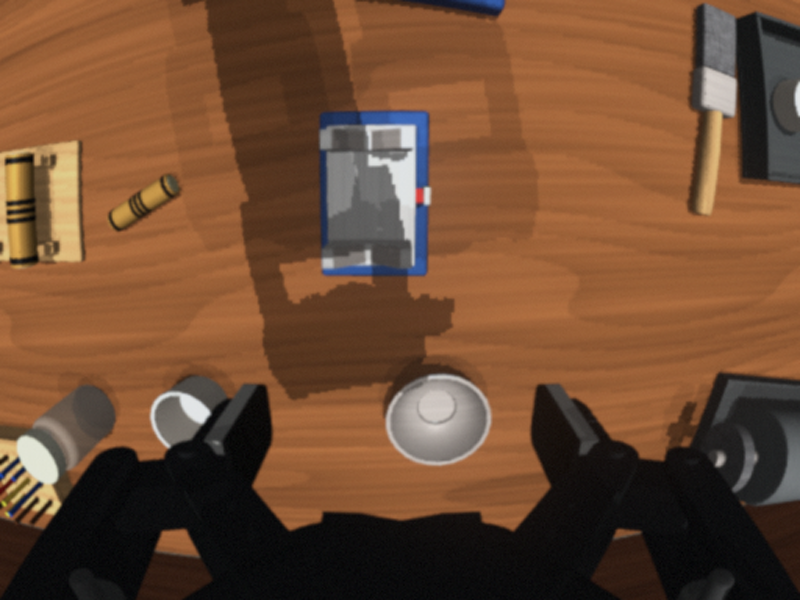

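The wrist view shows the right stand with base corners at about (320,112), (428,111), (428,275) and (321,275). The V-plates are near rows 138 and 255, and the brass barrel is at (20,210). I'll refine the stand pose with the blue mask at z=16 and fit the plates at z=92.

```bash
python3 - <<'E'
from h import *
import pickle
from scipy.spatial.transform import Rotation as R
c,s=pickle.load(open("w1.pkl","rb"))
m=mask(c["img"],(105,120,30),(130,255,255)); m[:60]=0; m[200:]=0;m[:,:190]=0;m[:,290:]=0
k=max(cv2.findContours(m,0,2)[0],key=cv2.contourArea)
print(cv2.boundingRect(k),rectxy(c,k,16,True))
# sub-pixel: plane fit of each side via mask extremes
p=np.argwhere(m>0)[:,::-1]; 
hull=cv2.convexHull(k); print(rectxy(c,hull,16,True))
cv2.imwrite("pics/crop2.png",cv2.resize(c["img"][65:185,190:290],None,fx=5,fy=5,interpolation=cv2.INTER_CUBIC)[:,:,::-1])
# barrel
m=mask(c["img"],(15,110,40),(32,255,255)); m=m[:, :26]; m[:98]=0;m[172:]=0
print("brass mid rows", plane(c,[(20/1.5625,210/1.5625)],40,True))
E
```

```text
(205, 72, 69, 47) (array([519. , 172.1]), array([81.3, 55.9], dtype=float32), 85.52)
(array([519. , 172.1]), array([81.3, 55.9], dtype=float32), 85.52)
brass mid rows [[ 523.20612891 -159.48082316]]
```

View pics/crop2.png

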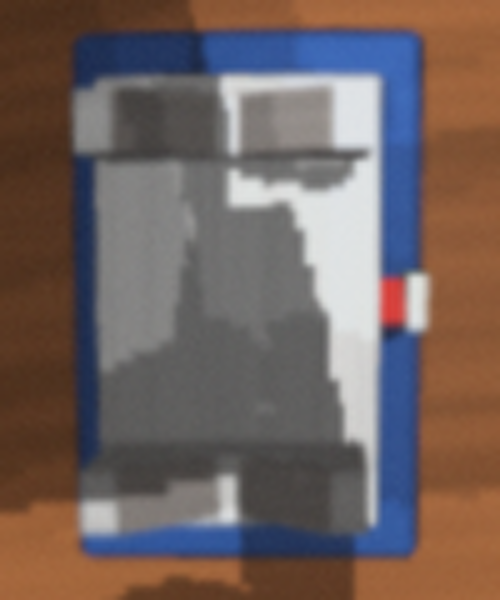

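```bash
python3 - <<'E'
from h import *
import pickle
c,s=pickle.load(open("w1.pkl","rb"))
f=lambda k,z:plane(c,(np.array(k,float)+.5)/5-.5+[190,65],z,True)
b=f([(74,32),(426,32),(418,557),(82,557)],16)
print(b.round(1).tolist(),[round(np.linalg.norm(b[i]-b[i-1]),1) for i in range(4)],b.mean(0).round(1)); v=b[0]+b[1]-b[2]-b[3];print("ang",np.degrees(np.arctan2(v[1],v[0])))
t=f([(112,88),(333,88),(117,533),(332,533),(74,88),(370,88),(82,533),(366,533),(74,152),(82,500)],92)
print(t.round(1).tolist());print("slope-edge centre",t[:4].mean(0),"outer",t[4:8].mean(0)); v=t[0]+t[1]-t[2]-t[3];print(np.degrees(np.arctan2(v[1],v[0])),np.linalg.norm(v)/2)
E
```

```text
[[486.5, 133.0], [493.2, 216.4], [621.0, 207.3], [615.5, 124.1]] [np.float64(129.3), np.float64(83.7), np.float64(128.2), np.float64(83.4)] [554.1 170.2]
ang 175.99639161610799
[[509.9, 151.9], [513.3, 193.2], [595.6, 145.8], [598.4, 187.6], [509.1, 144.7], [513.7, 200.0], [595.1, 138.9], [598.8, 194.1], [521.4, 143.8], [588.5, 139.6]]
slope-edge centre [554.28502315 169.60748672] outer [554.17551014 169.43294135]
176.0943459654423 85.60618019176071
```

Call:
{"method": "step_arm", "body": {"increments": [[[1, -5.5, 0], [0, 0, 1], 100], [[2, -11, 0.5], [0, 0, 2], 100], [[3, -16.5, 1.5], [0, 0, 3], 100], [[4, -22, 3], [0, 0, 4], 100], [[5, -27, 5], [0, 0, 4], 100], [[6, -32, 7], [0, 0, 4], 100], [[6.6, -34.9, 8.1], [0, 0, 4], 100], [[6.6, -34.9, 8.1], [0, 0, 4], 100]]}}

```text
time_s: 2.7
eef_pos: [524.9, -159.2, 149.8]
ee_rot: [-0.001, 0.068, 0.998, 0.0]
force: [-0.9, 0.3, 0.1]
grip_width: 1.002
grip_force: 0.0
```

Call:
{"method": "step_arm", "body": {"increments": [[[0, 0, 0], [0, 0, 0], 100], [[0, 0, 0], [0, 0, 0], 100]]}}

```text
time_s: 2.95
eef_pos: [526.3, -157.0, 150.8]
ee_rot: [0.0, 0.065, 0.998, -0.0]
force: [-0.6, -0.4, 1.3]
grip_width: 1.002
grip_force: 0.0
```

```bash
python3 snap.py w2
```

```text
3.0 [ 526.3 -157.1  150.7] [ 3.000e-04  6.550e-02  9.979e-01 -1.000e-04] [ 455.1 -146.9  293.7] [-0.5   0.44  1.54  0.    1.16 -1.94] [ 0.06  0.78 -0.84] 1.0000393461037016 0.0
```

View pics/w2.png

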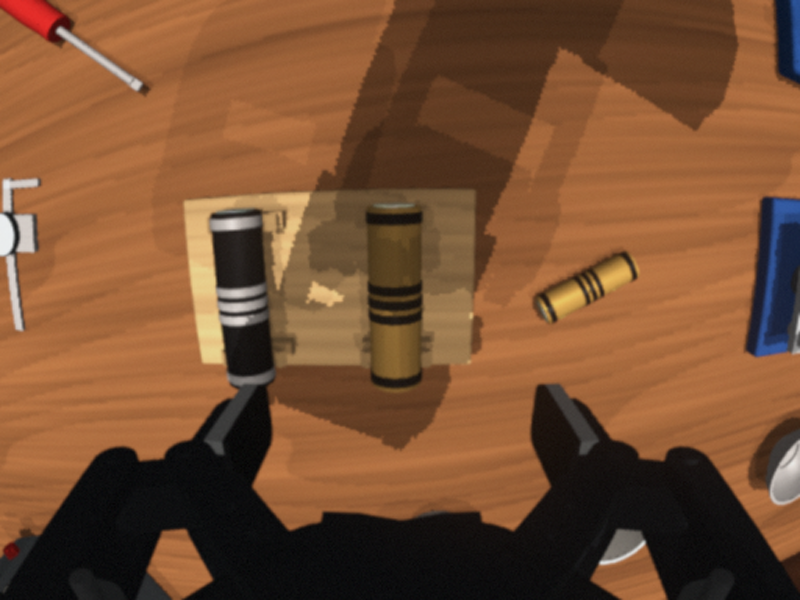

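The brass barrel is between column edges 368 and 423, with its centreline from (395,215) to (397,380) and its middle bands at (395,304). The black one is well clear on the left.

```bash
python3 - <<'E'
from h import *
import pickle
from scipy.spatial.transform import Rotation as R
c,s=pickle.load(open("w2.pkl","rb"))
g=cv2.GaussianBlur(c["img"],(3,3),0)
m=cv2.inRange(cv2.cvtColor(g,cv2.COLOR_RGB2HSV),(0,0,0),(180,255,70))
# edges by row: strongest red/grad within columns
L=[]
for row in range(142,182):
    if 182<=row<=207: continue
    r=cv2.cvtColor(c["img"],cv2.COLOR_RGB2LAB)[row].astype(float)[:,2]
    d=np.abs(np.convolve(r,[1,1,0,-1,-1],"same"))
    a=228+np.argmax(d[228:244]); b=262+np.argmax(d[262:278]); L.append((row,a,b))
for row in range(210,226):
    r=cv2.cvtColor(c["img"],cv2.COLOR_RGB2LAB)[row].astype(float)[:,2]
    d=np.abs(np.convolve(r,[1,1,0,-1,-1],"same"))
    a=228+np.argmax(d[228:244]); b=262+np.argmax(d[262:278]); L.append((row,a,b))
L=np.array(L); print(L[::6].tolist())
P=plane(c,np.c_[(L[:,1]+L[:,2])/2,L[:,0]],40,True)
k=np.polyfit(P[:,0],P[:,1],1); print("axis y=%.4f x+%.2f"%tuple(k),"ang",np.degrees(np.arctan(k[0])),"resid",np.std(P[:,1]-np.polyval(k,P[:,0])))
f=lambda y,z:plane(c,[(394.5/1.5625,y/1.5625)],z,True)[0]
print("mid bands z55",f(303.5,55),"ends z55 near",f(210,55),"far z40",f(386,40),f(380,55))
X=f(303.5,55)[0];Y=np.polyval(k,X);Rt=R.from_quat(s["ee_rot"],scalar_first=True)
print(X,Y,"tool x ang",np.degrees(np.arctan2(Rt.as_matrix()[1,0],Rt.as_matrix()[0,0])))
for z in(90,28): print(z,Rt.inv().apply(np.array([X,Y,z])-s["eef_pos"])/10)
E
```

```text
[[142, 235, 269], [148, 241, 265], [154, 237, 262], [160, 236, 267], [166, 237, 266], [172, 238, 266], [178, 235, 262], [212, 238, 267], [218, 237, 268], [224, 231, 268]]
axis y=-0.0993 x+-107.56 ang -5.673492082056156 resid 2.1254301735552374
mid bands z55 [ 522.07530606 -159.05731632] ends z55 near [ 472.7624645  -152.37992055] far z40 [ 577.68631634 -166.86577657] [ 566.67609967 -165.16938198]
522.0753060559986 -159.4275191008287 tool x ang 172.48745151473634
90 [ 0.39088756 -0.28149273  6.07434067]
28 [ 0.39528854 -0.28005387 12.27433895]
```

```bash
python3 - <<'E'
from h import *
import pickle
from scipy.spatial.transform import Rotation as R
c,s=pickle.load(open("w2.pkl","rb"))
cv2.imwrite("pics/crop3.png",cv2.resize(c["img"][125:255,215:290],None,fx=4.6,fy=4.6,interpolation=cv2.INTER_CUBIC)[:,:,::-1])
E
```

```text
(no output)
```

View pics/crop3.png

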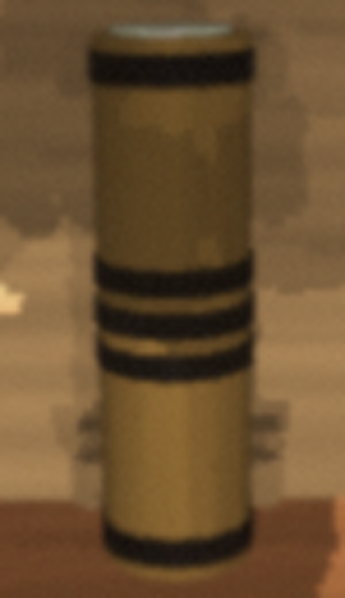

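```bash
python3 - <<'E'
from h import *
import pickle
from scipy.spatial.transform import Rotation as R
c,s=pickle.load(open("w2.pkl","rb"))
f=lambda k,z:plane(c,(np.array(k,float)+.5)/4.6-.5+[215,125],z,True)
e=f([(172,68),(175,322),(178.5,545)],40); v=e[2]-e[0]
print(e.round(1).tolist(),"ang",np.degrees(np.arctan2(v[1],v[0])))
t=f([(172,70),(175,325),(178.5,552)],55); print(t.round(1).tolist(), "band mid",(t[0]+t[2])/2)
X=t[1,0];Y=e[0,1]+(X-e[0,0])*v[1]/v[0]; Rt=R.from_quat(s["ee_rot"],scalar_first=True)
print(X,Y,Rt.inv().apply(np.array([X,Y,28])-s["eef_pos"])/10)
E
```

```text
[[478.1, -153.7], [526.6, -159.7], [573.7, -165.4]] ang -6.993974787231962
[[477.1, -153.3], [523.0, -159.0], [568.2, -164.5]] band mid [ 522.60949302 -158.94247885]
522.9731142247055 -159.20759632352713 [ 0.30915374 -0.24651211 12.2743923 ]
```

Call:
{"method": "step_arm", "body": {"increments": [[[0.1, -0.1, 3], [0, 0, -0.5], 100], [[0.3, -0.25, 6], [0, 0, -0.5], 100], [[0.3, -0.25, 9], [0, 0, -0.5], 100], [[0.3, -0.25, 11], [0, 0, -0.5], 100], [[0.3, -0.25, 12.3], [0, 0, -0.5], 100], [[0.3, -0.25, 13], [0, 0, -0.5], 100], [[0.3, -0.25, 13], [0, 0, -0.5], 100]], "squeeze": 25}}

```text
time_s: 3.88
eef_pos: [522.8, -160.0, 20.4]
ee_rot: [0.0, 0.062, 0.998, -0.0]
force: [-0.3, -0.1, 1.5]
grip_width: 0.997
grip_force: 0.0
```

Call:
{"method": "step_arm", "body": {"increments": [[[0, 0, 0], [0, 0, 0], 60], [[0, 0, 0], [0, 0, 0], 40], [[0, 0, 0], [0, 0, 0], 25], [[0, 0, 0], [0, 0, 0], 15], [[0, 0, 0], [0, 0, 0], 15], [[0, 0, 0], [0, 0, 0], 15]], "squeeze": 25}}

```text
time_s: 4.62
eef_pos: [522.7, -160.2, 20.6]
ee_rot: [0.0, 0.062, 0.998, -0.0]
force: [-1.2, -0.2, 5.7]
grip_width: 0.342
grip_force: 25.0
```

Call:
{"method": "step_arm", "body": {"increments": [[[0, 0, -0.5], [0, 0, 0], 15], [[0, 0, -2], [0, 0, 0], 15], [[0, 0, -4.5], [0, 0, 0], 15], [[0, 0, -8], [0, 0, 0], 15], [[0, 0, -11], [0, 0, 0], 15], [[0, 0, -13], [0, 0, 0], 15], [[0, 0, -14], [0, 0, 0], 15], [[0, 0, -14], [0, 0, 0], 15]]}}

```text
time_s: 5.62
eef_pos: [522.7, -160.2, 160.7]
ee_rot: [0.0, 0.062, 0.998, -0.0]
force: [-0.4, -0.2, -1.6]
grip_width: 0.343
grip_force: 24.9
```

```bash
python3 snap.py w3; python3 - <<'E'
import pickle,numpy as np
from scipy.spatial.transform import Rotation as R
c,s=pickle.load(open("w3.pkl","rb"))
Rt=R.from_quat(s["ee_rot"],scalar_first=True);M=Rt.as_matrix()
print(np.degrees(np.arctan2(M[1,0],M[0,0])),Rt.inv().apply(np.array([554.2,169.6,160])-s["eef_pos"])/10)
E
```

```text
5.675 [ 522.4 -160.   160. ] [-3.000e-04  6.190e-02  9.981e-01  1.000e-04] [ 451.4 -150.5  303.6] [-0.51  0.42  1.53  0.    1.18 -1.96] [-0.16 -1.07 -1.66] 0.3408649335859067 24.888187050819397
172.90328056840218 [9.16703412e-01 3.31001530e+01 4.55894439e-03]
```

View pics/w3.png

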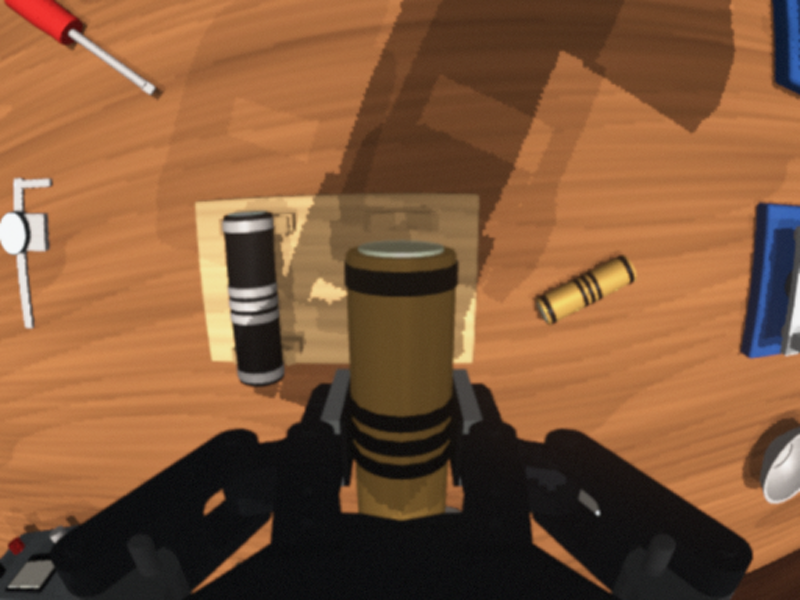

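The barrel is gripped just at its middle bands (402,435), square in the pads and clear of the rack. Carrying it over the seat.

Call:
{"method": "step_arm", "body": {"increments": [[[0.1, 2.5, 0], [0, 0, -0.5], 15], [[0.2, 7, 0], [0, 0, -1], 15], [[0.4, 12, 0], [0, 0, -1.5], 15], [[0.5, 17, 0], [0, 0, -2], 15], [[0.6, 22, 0], [0, 0, -2.5], 15], [[0.7, 27, 0], [0, 0, -3], 15], [[0.9, 31, 0], [0, 0, -3.1], 15], [[0.9, 33.1, 0], [0, 0, -3.1], 15]]}}

```text
time_s: 6.68
eef_pos: [554.0, 171.2, 159.2]
ee_rot: [-0.001, 0.034, 0.999, -0.0]
force: [-0.3, -1.1, -1.4]
grip_width: 0.339
grip_force: 25.0
```

Call:
{"method": "step_arm", "body": {"increments": [[[0, 0, 0], [0, 0, 0], 15], [[0, 0, 0], [0, 0, 0], 15], [[0, 0, 0], [0, 0, 0], 15]]}}

```text
time_s: 7.05
eef_pos: [554.7, 168.3, 160.2]
ee_rot: [-0.0, 0.036, 0.999, -0.0]
force: [-0.9, 0.1, -0.9]
grip_width: 0.34
grip_force: 25.0
```

```bash
python3 snap.py w4; python3 - <<'E'
from h import *
import pickle
from scipy.spatial.transform import Rotation as R
for n in("w3","w4"):
    c,s=pickle.load(open(n+".pkl","rb"))
    Rt=R.from_quat(s["ee_rot"],scalar_first=True);M=Rt.as_matrix()
    b=plane(c,[(402/1.5625,440/1.5625)],s["eef_pos"][2]+34,True)[0]
    print("ang",np.degrees(np.arctan2(M[1,0],M[0,0])),"barrel rel tcp in tool",Rt.inv().apply(np.r_[b-s["eef_pos"][:2],0]))
cv2.imwrite("pics/w4c.png",cv2.resize(c["img"][60:310,140:380],(768,800*3//4*1),interpolation=cv2.INTER_CUBIC)[:,:,::-1])
E
```

```text
7.1 [554.7 168.5 160.3] [-0.000e+00  3.550e-02  9.994e-01 -1.000e-04] [483.2 174.1 303.2] [ 0.09  0.49  1.43 -0.    1.22 -1.41] [-1.46 -0.01 -2.52] 0.3422136248665684 24.99303102493286
ang 172.90328056840218 barrel rel tcp in tool [1.16338537e+00 9.75525286e-01 8.50678326e-04]
ang 175.93082318281387 barrel rel tcp in tool [ 1.89363676e+00  8.82791454e-01 -1.62711014e-06]
```

View pics/w4c.png

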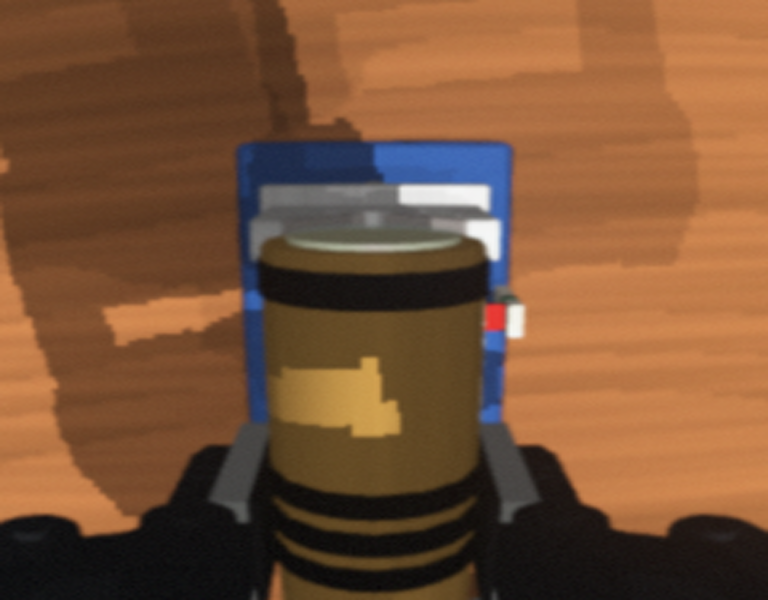

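The barrel is centred over the groove: barrel centre column about 373, plate about 375, base about 376. Lowering.

Call:
{"method": "step_arm", "body": {"increments": [[[0, 0, 1], [0, 0, 0], 15], [[0, 0, 3], [0, 0, 0], 15], [[0, 0, 5], [0, 0, 0], 15], [[0, 0, 6.5], [0, 0, 0], 15], [[0, 0, 7.3], [0, 0, 0], 15], [[0, 0, 7.8], [0, 0, 0], 15], [[0, 0, 8], [0, 0, 0], 15], [[0, 0, 8], [0, 0, 0], 15]]}}

```text
time_s: 8.1
eef_pos: [554.7, 169.5, 80.6]
ee_rot: [0.0, 0.035, 0.999, 0.0]
force: [-0.2, 0.6, -0.8]
grip_width: 0.338
grip_force: 25.0
```

Call:
{"method": "step_arm", "body": {"increments": [[[0, 0, 0.1], [0, 0, 0], 15], [[0, 0, 0.2], [0, 0, 0], 15], [[0, 0, 0.3], [0, 0, 0], 15], [[0, 0, 0.4], [0, 0, 0], 15], [[0, 0, 0.4], [0, 0, 0], 15]]}}

```text
time_s: 8.72
eef_pos: [554.5, 169.5, 76.2]
ee_rot: [-0.0, 0.035, 0.999, -0.0]
force: [0.2, -0.3, -1.4]
grip_width: 0.339
grip_force: 25.0
```

Call:
{"method": "step_arm", "body": {"increments": [[[0, 0, 0.05], [0, 0, 0], 15], [[0, 0, 0.1], [0, 0, 0], 15], [[0, 0, 0.1], [0, 0, 0], 15]]}}

```text
time_s: 9.1
eef_pos: [554.6, 169.4, 75.5]
ee_rot: [0.0, 0.035, 0.999, -0.0]
force: [-1.3, -0.4, 2.0]
grip_width: 0.341
grip_force: 25.2
```

Call:
{"method": "step_arm", "body": {"increments": [[[0, 0, 0.05], [0, 0, 0], 15], [[0, 0, 0.05], [0, 0, 0], 15]]}}

```text
time_s: 9.35
eef_pos: [554.7, 169.4, 75.0]
ee_rot: [0.0, 0.035, 0.999, -0.0]
force: [-1.6, -1.2, 2.2]
grip_width: 0.339
grip_force: 25.3
```

Contact is felt at TCP z≈75. Releasing.

Call:
{"method": "step_arm", "body": {"increments": [[[0, 0, 0], [0, 0, 0], 38], [[0, 0, 0], [0, 0, 0], 42], [[0, 0, 0], [0, 0, 0], 50], [[0, 0, 0], [0, 0, 0], 65], [[0, 0, 0], [0, 0, 0], 80], [[0, 0, 0], [0, 0, 0], 90], [[0, 0, 0], [0, 0, 0], 90], [[0, 0, 0], [0, 0, 0], 90]], "squeeze": 20}}

```text
time_s: 10.35
eef_pos: [554.6, 169.5, 74.8]
ee_rot: [-0.0, 0.035, 0.999, -0.0]
force: [-0.2, -0.1, -0.5]
grip_width: 0.899
grip_force: 0.0
```

Call:
{"method": "step_arm", "body": {"increments": [[[0, 0, -1], [0, 0, 0], 90], [[0, 0, -3], [0, 0, 0], 90], [[0, 0, -5], [0, 0, 0], 90], [[0, 0, -7], [0, 0, 0], 90], [[0, 0, -7.5], [0, 0, 0], 90], [[0, 0, -7.5], [0, 0, 0], 90]]}}

```text
time_s: 11.1
eef_pos: [554.5, 169.5, 149.8]
ee_rot: [0.0, 0.035, 0.999, 0.0]
force: [-1.3, 0.1, -0.2]
grip_width: 0.898
grip_force: 0.0
```

```bash
python3 snap.py w5
```

```text
11.15 [554.3 169.4 149.3] [-4.000e-04  3.480e-02  9.994e-01 -1.000e-04] [482.9 175.1 292.7] [ 0.09  0.5   1.44 -0.    1.2  -1.41] [-0.61  0.16 -1.31] 0.9028210483643415 0.0
```

View pics/w5.png

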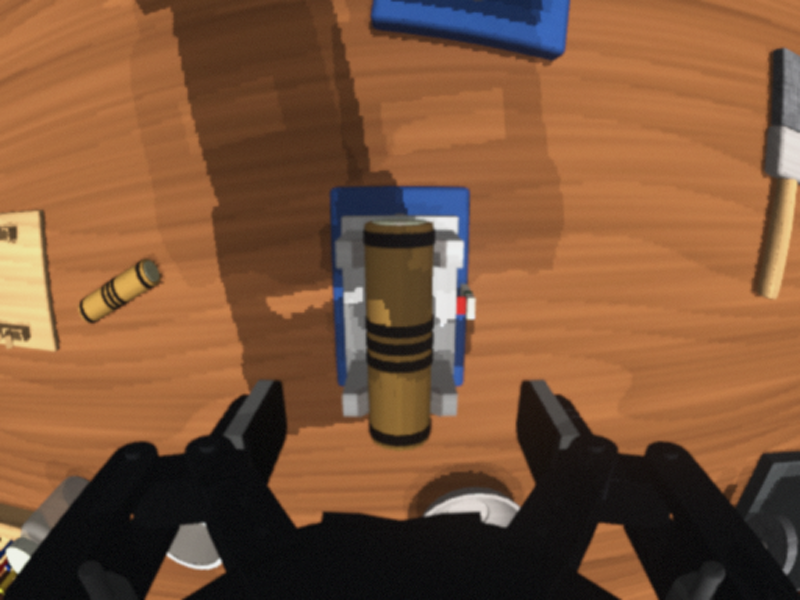

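The barrel is seated evenly between both plates, with its middle bands at (400,347). Checking the centre, then closing the fingers and pressing.

```bash
python3 - <<'E'
from h import *
import pickle
c,s=pickle.load(open("w5.pkl","rb"))
f=lambda u,v,z:plane(c,[(u/1.5625,v/1.5625)],z,True)[0].round(1)
print("bands",f(400,349,109),"end bands",f(399.5,238,109),f(400,437,109),"plates",f(401,240,92),f(400,415,92))
E
```

```text
bands [555.  169.8] end bands [508. 173.] [598.9 166.7] plates [511.2 173.4] [596.7 166.9]
```

Call:
{"method": "step_arm", "body": {"increments": [[[0, 0, 0], [0, 0, 0], 50], [[0, 0, 0], [0, 0, 0], 20], [[0, 0, 0], [0, 0, 0], 0], [[0, 0, 1], [0, 0, 0], 0], [[0, 0, 2], [0, 0, 0], 0], [[0, 0, 3], [0, 0, 0], 0], [[0, 0, 3.5], [0, 0, 0], 0], [[0, 0, 3.5], [0, 0, 0], 0]], "squeeze": 20}}

```text
time_s: 12.15
eef_pos: [554.4, 169.4, 114.4]
ee_rot: [-0.0, 0.035, 0.999, -0.0]
force: [0.1, -0.2, 0.6]
grip_width: -0.0
grip_force: 0.0
```

Call:
{"method": "step_arm", "body": {"increments": [[[0, 0, 0.2], [0, 0, 0], 0], [[0, 0, 0.4], [0, 0, 0], 0], [[0, 0, 0.5], [0, 0, 0], 0], [[0, 0, 0.6], [0, 0, 0], 0], [[0, 0, 0.7], [0, 0, 0], 0], [[0, 0, 0.75], [0, 0, 0], 0], [[0, 0, 0.75], [0, 0, 0], 0]]}}

```text
time_s: 13.02
eef_pos: [554.6, 169.5, 107.5]
ee_rot: [0.0, 0.035, 0.999, 0.0]
force: [-0.5, 0.3, 2.6]
grip_width: 0.002
grip_force: 1.8
```

Call:
{"method": "step_arm", "body": {"increments": [[[0, 0, 0.1], [0, 0, 0], 0], [[0, 0, 0.2], [0, 0, 0], 0], [[0, 0, 0.25], [0, 0, 0], 0], [[0, 0, 0.25], [0, 0, 0], 0], [[0, 0, 0.25], [0, 0, 0], 0]]}}

```text
time_s: 13.65
eef_pos: [554.7, 169.5, 105.1]
ee_rot: [0.0, 0.035, 0.999, 0.0]
force: [-2.2, -0.3, 5.9]
grip_width: -0.001
grip_force: 3.0
```

Call:
{"method": "step_arm", "body": {"increments": [[[0, 0, 0.1], [0, 0, 0], 0], [[0, 0, 0.2], [0, 0, 0], 0], [[0, 0, 0.22], [0, 0, 0], 0], [[0, 0, 0.22], [0, 0, 0], 0], [[0, 0, 0.22], [0, 0, 0], 0], [[0, 0, 0.22], [0, 0, 0], 0]]}}

```text
time_s: 14.4
eef_pos: [554.7, 169.5, 103.1]
ee_rot: [0.0, 0.035, 0.999, 0.0]
force: [-2.3, -0.5, 8.6]
grip_width: 0.002
grip_force: 4.0
```

```bash
python3 snap.py w6; python3 - <<'E'
from h import *
import pickle
c,s=pickle.load(open("w6.pkl","rb"))
cv2.imwrite("pics/w6c.png",cv2.resize(c["img"][80:330,140:380],(720,750*4//5),interpolation=cv2.INTER_CUBIC)[:,:,::-1])
E
```

```text
14.45 [554.7 169.5 103.1] [3.000e-04 3.480e-02 9.994e-01 0.000e+00] [483.1 175.1 246. ] [ 0.09  0.56  1.49 -0.    1.1  -1.41] [-3.1  -0.9   8.72] 0.003714048313301851 3.958200104534626
```

View pics/w6c.png

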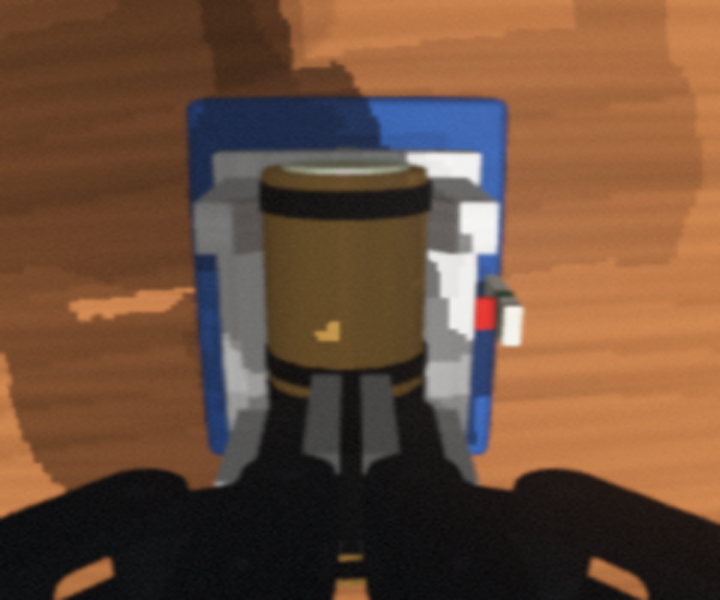

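The closed fingertips press on the barrel's middle at about (350,385) in the crop, centred between the V-plates. The push is 8.6 N at TCP z=103.1, so the cradle has sunk about 6 mm. Handing in.

```bash
python3 -c "
from rig import ctrl
print(ctrl.finish_job())"
```

```text
the job is handed in; nothing more can be done
None
```

The brass barrel is seated centred in the V-cradle of the 130 x 84 mm blue stand and held pressed about 6 mm down with about 8.6 N; I handed the job in at about 14.5 s, and no verdict came back.

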